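Tip the screw carton into the labelling bay

ROBOT

A 7-joint arm with a two-finger parallel gripper is mounted at the origin on the work surface. World frame = base frame: x ahead of the robot, y to its left, z up, the work surface at z = 0. Lengths are in m, angles in rad, forces in N, time in s.
With the tool pointing down it reaches from about 0.4 to 0.85 m from the base axis. Payload 10.4 kg.
Tool frame: the origin (TCP) lies between the finger pads; the fingertips stand 8 mm ahead of it and the grasp point (between the pads) lies 11 mm behind it; z points along the fingers, x is the direction in which the jaws open and shut, and the axes are right-handed (so a half turn about z gives the same grasp; the last joint's range is limited). The gripper opens to 87 mm and grips with 3 to 60 N. Pads are 19 mm wide; open, the fingers measure 117 mm over their backs; the gripper's body (75 mm by 190 mm) begins 51 mm behind the grasp point.
Start: joints at [-1.353, 0.332, -0.065, 1.46, 0.022, 1.35, -0.088], TCP at [0.149, 0.607, 0.231] pointing down, gripper open.
Joint ranges: [-2.6, 2.6], [-0.5, 2.12], [-1.47, 1.34], [0.16, 2.42], [-1.27, 4.41], [0.06, 2.06], [-2.6, 2.6]. Speed limits (rad/s): [2.22, 2.22, 2.79, 2.79, 3.14, 3.14, 3.14].

INTERFACE

Orientations are given as a unit quaternion [x, y, z, w].
In Python, from bench import r, viewer gives the robot as it stands.
- The arm moves only by the tool apply_moves, never from a script. Its argument "increments" is a list of rows, each an object with "grip": the closure in counts, from 0 (fully open) to 255 (shut); "xyz": the shift along the tool's x, y, z in mm, a list of three; "rotation": the turn, a rotation vector about the tool's x, y, z in degrees, a list of three. A call has 1 to 5 rows; each row is the pose to reach, as a shift and turn from the pose measured when the call began, along the tool's axes at that moment; what a row does not reach only later rows make up. A row lasts 1/8 s, in which the tool goes at most 62.5 mm and 10.7 degrees, less where a joint would pass 70% of its speed; a pose out of reach is approached as far as the arm can. A call with a gripper value outside its range is refused whole. The fingers move at their own pace and stop on an object; "squeeze" is the grip in N (left out, the last holds). Time passes only in rows, so rows that repeat a pose let the fingers close. It gives the time, the measured TCP pose, the force and the opening at its end, in the units of the state.
- r.read_state(): the state, without advancing time (a new reading comes with each control period).
- viewer.camera(name): name is "scene" or "side" or "wrist"; returns a dict with "img" (480x640x3 uint8, blue, green, red), "range_z" (480x640 float32, m along the optical axis (not along the pixel's ray), 0 where there is no reading), "vertical_fov" (degrees; the focal length in pixels is half the picture's height over the tangent of half this angle, whatever the lens; pixels are square), "cx", "cy" (the principal point, pixels), "rvec" (rotation vector, rad) and "tvec" (3), from world to camera coordinates, as OpenCV has them. Camera axes: x right, y down, z forward; pixel columns grow to the right and rows downward; lengths in m; the calibration is good to about 2 mm. A picture is of the moment at which its call begins.
- r.close_job(): hands the job in, once; it reports no verdict.
The state is a dict: "time": time; "joint_positions": joint angles; "joint_vel": joint speeds; "joint_torque": joint torques, N m; "ee_pos": TCP position; "eef_rot": TCP orientation; "ft_force": force on the tool from outside, world axes, zero at the start; "torque": the same for the moment, N m; "width": finger opening in m.
Only numpy, scipy, OpenCV 4.12 (cv2) and the standard library are available. Lean on these libraries where they do the work, as an engineer would, in place of code of your own. Each camera call takes 0.05 s, during which the arm holds its last target.

TASK

With the fingers only pushing and never picking it up, slide the orange screw carton, still upright, along the mat until it stands centred over the near line of the yellow frame. Then push it over away from that side, so that it falls and lies flat on its broad face entirely within the frame, ready to be labelled. Leave the blue carton and everything else on the counter where it is.

Things in the scene. Friction and masses are not known exactly. Their poses are not given: they have to be found in the camera images.
- bay (a point): Centre of the bay, on the mat's top face (3 mm above the counter): a yellow frame of 8 mm lines on a fixed black mat, 160 long (its x) by 130 wide (its y) over the lines' outer edges. Its x axis is level and points away from the side where the orange carton waits: the direction in which to slide and tip it; z up. The mat (350 x 200 x 3) reaches 240 mm to -x and 110 mm to +x of it.
- near_line (a point): Middle of the frame's near line (the 130 long yellow line on the orange carton's side), on the mat's top; 76 mm to -x of bay, same axes.
- carton_mid (a point): Centre of the orange carton: rigid closed box, 0.3 to 0.54 kg, 54 thick (x), 80 wide (y), 100 tall (z). Starts standing on the mat before the near line, +x face to the bay within 7 degrees, centre 53 mm above the counter. Pushed up to 40 mm above the mat it slides upright; above 80 mm it tips about the foot of its +x face, and falls by itself past 28 degrees.
- foot_left (a point): Corner of the orange carton: foot of its +x face (the face it is to lie on), at its +y edge; 27, 40, -50 mm from carton_mid in the carton's axes.
- foot_right (a point): The same at the -y edge: 27, -40, -50 mm from carton_mid.
- top_left (a point): Top corner of the orange carton's +x face, +y edge: 27, 40, 50 mm from carton_mid.
- top_right (a point): The same at the -y edge: 27, -40, 50 mm from carton_mid.
- blue_carton: Blue carton, same size and make as the orange one (80 wide, 54 thick, 100 tall), standing on the counter beyond the bay; bystander. Origin at the centre of its underside, z up.
- tape: Yellow roll of tape lying flat, 100 outside diameter, 48 tall; bystander. Origin at the centre of its underside.
- jar: Clear jar with black cap, 68 diameter, 85 tall; bystander. Origin at the centre of its underside.
- mug: White mug, 80 diameter, 90 tall, with a handle; bystander. Origin at the centre of its underside.
- can: Red can, 66 diameter, 110 tall; bystander. Origin at the centre of its underside.
Not all that is in view belongs to the job. Leave any turquoise look-alike of the part that bears carton_mid alone.

How it is judged:
On the way:
1. the orange carton stands upright over the frame's near line, its centre within 20 mm of the line (x of carton_mid in the frame of near_line between -0.02 and 0.02 m and angle between carton_mid's own z axis and vertical below 0.1 rad), for 0.2 s.
At the end, for the whole second after the job is handed in: The orange carton lies flat (within 4 degrees) on the mat on its broad face that was towards the bay, all four corners of that face within the outer edges of the yellow frame (160 x 130 mm) (x of foot_left in the frame of bay between -0.08 and 0.08 m and y of foot_left in the frame of bay between -0.065 and 0.065 m and x of foot_right in the frame of bay between -0.08 and 0.08 m and y of foot_right in the frame of bay between -0.065 and 0.065 m and x of top_left in the frame of bay between -0.08 and 0.08 m and y of top_left in the frame of bay between -0.065 and 0.065 m and x of top_right in the frame of bay between -0.08 and 0.08 m and y of top_right in the frame of bay between -0.065 and 0.065 m and angle between carton_mid's own z axis and vertical between 1.5 and 1.64 rad and angle between carton_mid's own x axis and vertical above 3.07 rad and height (world z) of carton_mid below 0.034 m); the robot touches nothing.
It fails at once if the orange carton is lifted (its centre more than 80 mm above the counter) (height (world z) of carton_mid above 0.08 m).
It fails at once if the orange carton lands with a corner outside the frame (angle between carton_mid's own z axis and vertical above 1.45 rad and not (x of foot_left in the frame of bay between -0.08 and 0.08 m and y of foot_left in the frame of bay between -0.065 and 0.065 m and x of foot_right in the frame of bay between -0.08 and 0.08 m and y of foot_right in the frame of bay between -0.065 and 0.065 m and x of top_left in the frame of bay between -0.08 and 0.08 m and y of top_left in the frame of bay between -0.065 and 0.065 m and x of top_right in the frame of bay between -0.08 and 0.08 m and y of top_right in the frame of bay between -0.065 and 0.065 m)).
It fails at once if the blue carton, tape, jar, mug or can is moved by more than 15 mm (distance of any of blue_carton, tape, jar, mug, can from where it was at the start of the episode above 0.015 m).
It also fails if it takes over 42 s, if anything falls off the work surface, if the arm or the gripper's body presses on something with over 40 N, if the wrist force passes 120 N, or if a joint passes its speed limit or range.

## Working session

There is one attempt and no reset: what is moved stays moved. The work goes in short steps, Python scripts to look and compute and a tool call to move; the robot and the scene stay as the last step left them, time stands still between calls to the robot, and variables do not carry over. Pictures are saved under pics/ and viewed, and the job is handed in when it is done.

Besides the shell and the picture viewer there is one more tool, called after "Request:" as name(argument=value, ...), one argument or row to a line, values as JSON. apply_moves: Moves the arm, as the interface text tells. Its arguments: {"type":"object","properties":{"increments":{"type":"array","items":{"type":"object","properties":{"grip":{"type":"number"},"xyz":{"type":"array","items":{"type":"number"}},"rotation":{"type":"array","items":{"type":"number"}}}}},"squeeze":{"type":"number"}},"required":["increments"]}

```bash
ls; mkdir -p pics
python3 - <<'E'
from bench import r, viewer
import cv2,numpy as np
s=r.read_state(); print({k:np.round(v,4) for k,v in s.items()})
for n in ["scene","side","wrist"]:
    c=viewer.camera(n); cv2.imwrite(f"pics/{n}0.png",c["img"]); np.savez(f"{n}0.npz",**c)
    R=cv2.Rodrigues(np.array(c["rvec"],float))[0]; print(n,-R.T@np.array(c["tvec"]).ravel(),R[2],c["vertical_fov"],c["cx"],c["cy"])
E
```

```text
pics
{'time': np.float64(0.0), 'joint_positions': array([-1.3526,  0.3329, -0.0647,  1.4609,  0.0216,  1.3499, -0.0885]), 'joint_vel': array([ 0.0005, -0.0003,  0.0011,  0.0014, -0.0014, -0.    , -0.0002]), 'joint_torque': array([ 7.00000e-04, -6.23251e+01,  2.48000e-02, -3.89902e+01,
       -6.15000e-02,  4.00000e-02,  2.00000e-04]), 'ee_pos': array([0.149 , 0.6066, 0.2298]), 'eef_rot': array([ 7.869e-01,  6.171e-01, -5.000e-04,  5.000e-04]), 'ft_force': array([-0.5397, -0.6073, -0.1359]), 'torque': array([ 0.0096,  0.0193, -0.0123]), 'width': np.float64(0.087)}
scene [1.52678532 0.04006147 0.7426404 ] [-0.812991   -0.03534865 -0.5812023 ] 53.302906742051356 309.91006882077255 249.2503930920026
side [ 0.02347185 -1.09473073  0.94403578] [ 0.37930644  0.73366407 -0.56379399] 48.08106595638525 318.38947401700636 233.44103742007778
wrist [0.08306886 0.62274131 0.38381091] [ 0.24044722 -0.0597933  -0.96881882] 63.5502295953974 314.90511270362254 237.65280030863818
```

View pics/scene0.png

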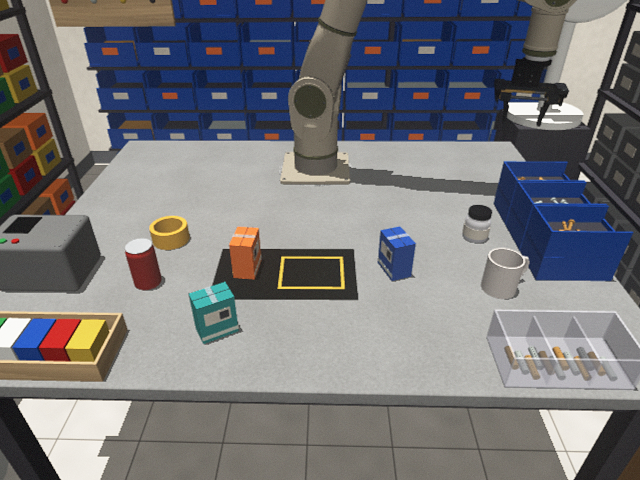

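View pics/side0.png

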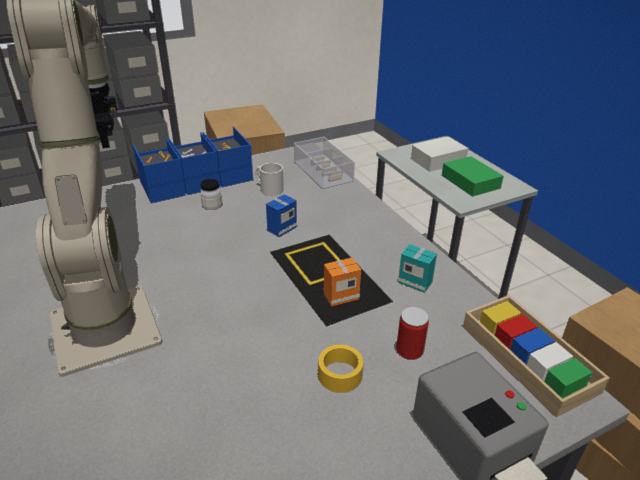

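View pics/wrist0.png

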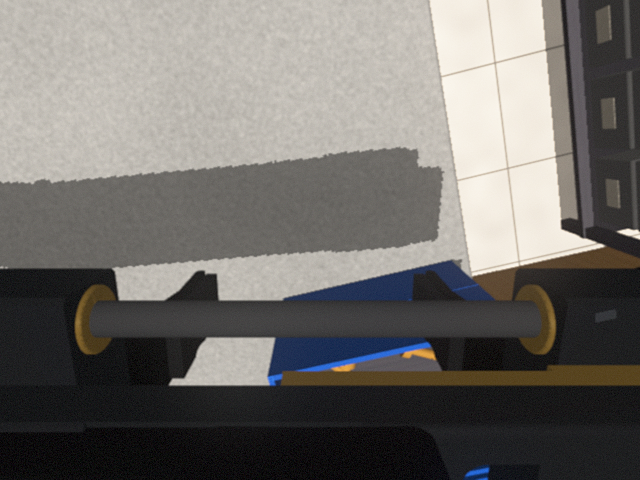

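Candidates for the carton, in scene-camera pixels: orange (245,253) standing on the mat, turquoise (214,312) on the counter, blue (397,253) beyond the bay. I choose the orange one on the mat and will check it in a crop while measuring.

```bash
cat > h.py <<'E'
import cv2,numpy as np
from scipy.optimize import least_squares
def cam(c):
    R=cv2.Rodrigues(np.array(c["rvec"],float).ravel())[0]; t=np.array(c["tvec"],float).ravel()
    f=240/np.tan(np.radians(float(c["vertical_fov"]))/2); return R,t,f,float(c["cx"]),float(c["cy"])
def cloud(c):
    R,t,f,cx,cy=cam(c); z=c["range_z"]; v,u=np.mgrid[:480,:640]
    P=np.stack([(u-cx)*z/f,(v-cy)*z/f,z],-1); P=(P-t)@R; P[z==0]=np.nan; return P
def plane(c,uv,h):
    R,t,f,cx,cy=cam(c); d=np.c_[(uv[:,0]-cx)/f,(uv[:,1]-cy)/f,np.ones(len(uv))]@R; o=-R.T@t
    return o+d*((h-o[2])/d[:,2])[:,None]
def hsv(c): return cv2.cvtColor(c["img"],cv2.COLOR_BGR2HSV)
E
python3 - <<'E'
from h import *
for n in ["scene","side"]:
    c=dict(np.load(n+"0.npz")); P=cloud(c); H=hsv(c)
    near=(abs(P[...,0]-.6)<.3)&(abs(P[...,1])<.3)
    y=cv2.inRange(H,(20,100,100),(35,255,255))>0
    y&=(P[...,2]<.02)&near
    v,u=np.nonzero(y); print(n,'yellow',len(u),u.min(),u.max(),v.min(),v.max())
    Q=plane(c,np.c_[u,v].astype(float),.003)[:,:2]
    rect=cv2.minAreaRect((Q*1000).astype(np.float32)); print(rect)
    m=(P[...,2]>.008)&near
    for name,lo,hi in [("orange",5,18),("blue",105,125),("teal",80,100)]:
        o=m&(cv2.inRange(H,(lo,120,60),(hi,255,255))>0)
        q=P[o]
        if len(q): print(name,len(q),q.min(0).round(3),q.max(0).round(3), cv2.minAreaRect((q[q[:,2]>.095][:,:2]*1000).astype(np.float32)) if (q[:,2]>.095).sum()>5 else None)
    z=P[(abs(P[...,0]-.4)<.1)&(abs(P[...,1])<.1)][:,2]; print('counter z',np.nanmedian(z))
s=dict(np.load("scene0.npz"))["img"][200:350,180:430]; d=dict(np.load("side0.npz"))["img"][220:330,240:440]
cv2.imwrite("pics/crop.png",np.vstack([cv2.resize(s,(750,450),interpolation=2)]));cv2.imwrite("pics/crop2.png",cv2.resize(d,(800,440),interpolation=2))
E
```

```text
scene yellow 624 277 344 256 289
((588.5404052734375, 1.6082763671875), (132.67526245117188, 162.329345703125), 0.9078779220581055)
orange 1167 [ 0.536 -0.192  0.008] [ 0.627 -0.13   0.106] ((581.4857788085938, -160.02084350585938), (53.87118148803711, 88.08798217773438), 85.50202178955078)
blue 1138 [0.527 0.17  0.008] [0.62  0.247 0.103] ((570.9890747070312, 208.05099487304688), (84.14443969726562, 55.709381103515625), 20.291723251342773)
teal 1356 [ 0.75  -0.242  0.015] [ 0.836 -0.15   0.103] ((791.544677734375, -197.50180053710938), (57.42039108276367, 80.18534088134766), 30.63951301574707)
counter z -0.001364589846116467
side yellow 346 285 339 242 346
((564.6138916015625, -110.90504455566406), (411.025634765625, 142.98411560058594), 81.6380615234375)
orange 1051 [ 0.533 -0.193  0.008] [ 0.62  -0.128  0.106] ((576.3436279296875, -159.876953125), (59.00214385986328, 82.2527084350586), 84.91266632080078)
blue 699 [0.52  0.165 0.008] [0.613 0.242 0.104] ((565.922607421875, 206.47911071777344), (82.26441955566406, 56.60562515258789), 18.615236282348633)
teal 841 [ 0.743 -0.249  0.008] [ 0.828 -0.153  0.105] ((787.723388671875, -198.2669677734375), (56.516510009765625, 81.60724639892578), 27.571685791015625)
counter z -0.0010283414374251103
```

View pics/crop.png

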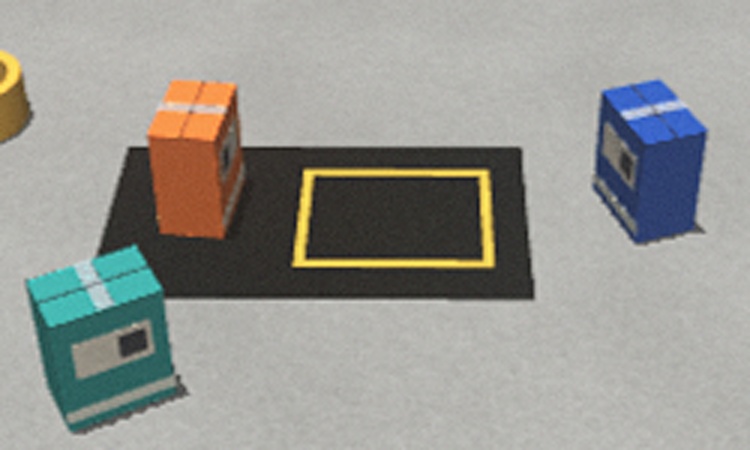

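View pics/crop2.png

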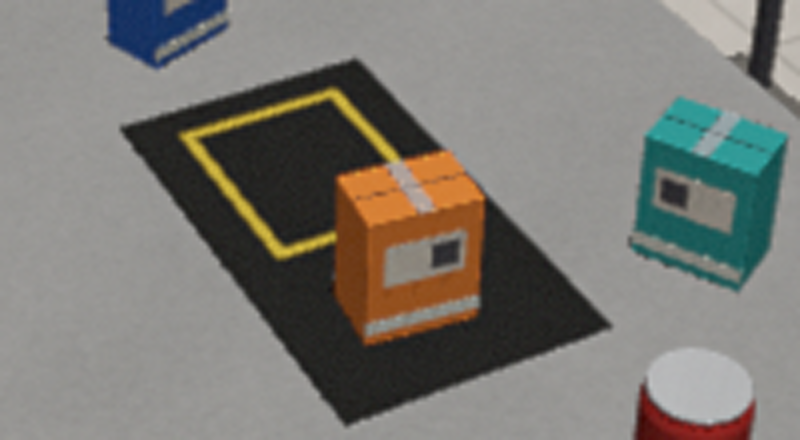

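```bash
cat >> h.py <<'E'
def proj(c,X):
    R,t,f,cx,cy=cam(c); q=X@R.T+t; return np.c_[f*q[:,0]/q[:,2]+cx,f*q[:,1]/q[:,2]+cy]
def edge_rect(c,mask,h,L,W,p0):
    # fit rectangle LxW to mask area by its minAreaRect seeds -> refine by IoU on warped plane
    pass
E
python3 - <<'E'
from h import *
for n in ["scene","side"]:
    c=dict(np.load(n+"0.npz")); P=cloud(c); H=hsv(c)
    # red can, tape
    for nm,lo,hi in [("red",170,180),("red0",0,4),("yel",20,35)]:
        o=(cv2.inRange(H,(lo,120,50),(hi,255,255))>0)&(P[...,2]>.02)&(P[...,2]<.15)&(P[...,0]<.8)&(P[...,1]>-.5)&(P[...,1]<-.1)
        q=P[o]
        if len(q)>20: print(n,nm,len(q),np.percentile(q,2,0).round(3),np.percentile(q,98,0).round(3))
    # yellow lines: filled mask of frame, via bounded component
    y=((cv2.inRange(H,(20,80,80),(35,255,255))>0)).astype(np.uint8)
    k,lab,st,_=cv2.connectedComponentsWithStats(y)
    for i in range(1,k):
        if st[i,4]>100: print(n,st[i])
    # black mat mask
    blk=((H[...,2]<60)&(P[...,2]<.02)&(abs(P[...,0]-.59)<.16)&(abs(P[...,1]+.06)<.25)).astype(np.uint8)
    v,u=np.nonzero(blk); print(n,'mat',cv2.minAreaRect((plane(c,np.c_[u,v].astype(float),.003)[:,:2]*1000).astype(np.float32)))
    if n=="side":
        w=(y>0)&(abs(P[...,0]-.59)<.1)&(abs(P[...,1]-.0)<.1)&(P[...,2]<.02); v,u=np.nonzero(w)
        q=plane(c,np.c_[u,v].astype(float),.003)*1000; print(cv2.minAreaRect(q[:,:2].astype(np.float32)))
    # carton top
    o=(cv2.inRange(H,(5,90,60),(18,255,255))>0)&(P[...,2]>.09)&(abs(P[...,1]+.16)<.08)&(abs(P[...,0]-.58)<.1)
    o=cv2.morphologyEx(o.astype(np.uint8),cv2.MORPH_CLOSE,np.ones((5,5)))
    v,u=np.nonzero(o); q=plane(c,np.c_[u,v].astype(float),.103)[:,:2]*1000
    q=q[:]; print('top',cv2.minAreaRect(q.astype(np.float32)))
E
```

```text
scene red0 841 [ 0.629 -0.417  0.022] [ 0.667 -0.366  0.104]
scene yel 284 [ 0.402 -0.438  0.024] [ 0.5   -0.345  0.05 ]
scene [  0  65  37  38 630]
scene [ 32 138  28  38 469]
scene [149 216  38  20 259]
scene [277 256  68  34 649]
scene [  65  319   47   45 1348]
scene mat ((590.5510864257812, -62.6995849609375), (197.01539611816406, 347.53973388671875), 0.9975946545600891)
top ((589.9358520507812, -158.93504333496094), (58.290000915527344, 99.12133026123047), 84.6139144897461)
side red 27 [ 0.597 -0.43   0.027] [ 0.641 -0.389  0.099]
side red0 747 [ 0.597 -0.431  0.021] [ 0.644 -0.387  0.103]
side yel 1130 [ 0.396 -0.44   0.021] [ 0.489 -0.347  0.05 ]
side [285 242  55  43 379]
side [480 300  41  35 719]
side [ 318  344   46   49 1584]
side mat ((585.7796020507812, -64.6336669921875), (198.102783203125, 346.27117919921875), 0.8666038513183594)
((586.1318359375, 3.191253662109375), (134.60784912109375, 165.0037078857422), 1.0203651189804077)
top ((572.0321044921875, -167.97225952148438), (69.77001190185547, 85.73379516601562), 84.59783935546875)
```

```bash
cat >> h.py <<'E'
from scipy.spatial.transform import Rotation as Ro
YAW=np.radians(0.95)
F=np.array([-np.sin(YAW),np.cos(YAW),0]); X=np.array([np.cos(YAW),np.sin(YAW),0]); U=np.array([0,0,1.])
BAY=np.array([.5875,.0015,.003])
def Rt(tilt):
    a=np.radians(tilt); z=np.sin(a)*F-np.cos(a)*U; return np.c_[X,np.cross(z,X),z]
def goto(p,tilt,s=None,R=None):
    from bench import r
    s=s or r.read_state(); R0=Ro.from_quat(s["eef_rot"]).as_matrix(); R1=Rt(tilt) if R is None else R
    d=R0.T@(np.array(p)-s["ee_pos"])*1000; rv=np.degrees(Ro.from_matrix(R0.T@R1).as_rotvec())
    return d.round(1),rv.round(2)
E
python3 -c "
from h import *
print(goto([.45,.15,.25],0)); print(goto([.579,-.26,.2],30))"
```

```text
(array([-371.8,  401.2,  -19.6]), array([4.000e-02, 5.000e-02, 7.525e+01]))
(array([-739.1,  624.3,   30.7]), array([25.56, 19.72, 73.41]))
```

Request:
apply_moves(
  increments=[
    {"xyz": [-42, 46, -2], "rotation": [0, 0, 10], "grip": 150},
    {"xyz": [-84, 91, -4], "rotation": [0, 0, 20], "grip": 150},
    {"xyz": [-126, 136, -6], "rotation": [0, 0, 30], "grip": 150},
    {"xyz": [-168, 181, -9], "rotation": [0, 0, 40], "grip": 150},
    {"xyz": [-210, 226, -11], "rotation": [0, 0, 50], "grip": 150},
  ],
)

```text
time: 0.78
ee_pos: [0.3192, 0.347, 0.2413]
eef_rot: [0.975, 0.224, -0.0, 0.0]
ft_force: [0.1, 0.3, 1.5]
width: 0.0451
```

```bash
python3 -c "
from h import *
from bench import r
s=r.read_state();print(s['time'],s['ee_pos'],s['width'],s['joint_positions'].round(2) if hasattr(s['joint_positions'],'round') else s['joint_positions'])
print(goto([.45,.15,.25],0)); print(goto([.579,-.26,.2],30))"
```

```text
0.775 [0.31917794 0.34698951 0.24126864] 0.04510479096539281 [-1.1  -0.02  0.18  1.84  0.    1.32 -0.48]
(array([ 31.7, 234.3,  -8.6]), array([3.000e-02, 2.000e-02, 2.493e+01]))
(array([-31.1, 659.5,  41.6]), array([29.56,  6.55, 24.34]))
```

Request:
apply_moves(
  increments=[
    {"xyz": [8, 60, -2], "rotation": [0, 0, 8], "grip": 150},
    {"xyz": [16, 120, -4], "rotation": [0, 0, 16], "grip": 150},
    {"xyz": [24, 180, -6], "rotation": [0, 0, 25], "grip": 150},
    {"xyz": [32, 235, -8], "rotation": [0, 0, 25], "grip": 150},
    {"xyz": [14, 295, 0], "rotation": [0, 0, 25], "grip": 150},
  ],
)

```text
time: 1.4
ee_pos: [0.4617, 0.087, 0.2418]
eef_rot: [1.0, 0.008, 0.001, 0.0]
ft_force: [0.7, -1.3, 1.0]
width: 0.0358
```

```bash
python3 -c "
from h import *
from bench import r
s=r.read_state();print(s['time'],s['ee_pos'],s['width'],s['joint_positions'].round(2))
print(goto([.579,-.27,.2],0)); print(goto([.579,-.27,.2],30))"
```

```text
1.4 [0.46171932 0.08696979 0.24178921] 0.03578176709483958 [-0.79 -0.05  0.5   1.86  0.02  1.32 -0.28]
(array([111.6, 358.7,  42.2]), array([ 0.05, -0.07, -0.05]))
(array([111.6, 358.7,  42.2]), array([ 3.005e+01, -8.000e-02, -3.000e-02]))
```

Request:
apply_moves(
  increments=[
    {"xyz": [19, 60, 0], "rotation": [0, 0, 0], "grip": 150},
    {"xyz": [38, 120, 0], "rotation": [0, 0, 0], "grip": 150},
    {"xyz": [57, 180, 5], "rotation": [8, 0, 0], "grip": 150},
    {"xyz": [76, 240, 10], "rotation": [16, 0, 0], "grip": 150},
    {"xyz": [95, 300, 20], "rotation": [24, 0, 0], "grip": 150},
  ],
)

```text
time: 2.02
ee_pos: [0.5526, -0.182, 0.2278]
eef_rot: [0.981, 0.007, -0.002, -0.193]
ft_force: [0.9, 1.7, 0.5]
width: 0.0359
```

```bash
python3 -c "
from h import *
from bench import r
s=r.read_state();print(s['time'],s['ee_pos'],s['width'],s['joint_positions'].round(2))
print(goto([.579,-.26,.1],30)); print(goto([.579,-.25,.032],30))"
```

```text
2.025 [ 0.55258676 -0.18199064  0.22782014] 0.035898270107266914 [-0.15  0.46  0.81  1.5  -0.63  1.58  0.74]
(array([ 25.4, 121. ,  88.5]), array([ 7.71,  0.05, -0.12]))
(array([ 25.7, 137.6, 155.2]), array([ 7.71,  0.05, -0.12]))
```

Request:
apply_moves(
  increments=[
    {"xyz": [15, 50, -3], "rotation": [4, 0, 0], "grip": 150},
    {"xyz": [26, 88, -5], "rotation": [8, 0, 0], "grip": 150},
    {"xyz": [26, 108, 45], "rotation": [8, 0, 0], "grip": 150},
    {"xyz": [26, 124, 92], "rotation": [8, 0, 0], "grip": 150},
    {"xyz": [26, 124, 92], "rotation": [8, 0, 0], "grip": 150},
  ],
)

```text
time: 2.65
ee_pos: [0.578, -0.2597, 0.0921]
eef_rot: [0.965, 0.006, -0.006, -0.263]
ft_force: [0.9, -0.6, 0.9]
width: 0.0356
```

Run:
```python
from h import *
from bench import r,viewer
s=r.read_state();print(s['time'],s['ee_pos'],s['width'],s['joint_positions'].round(2),s['ft_force'])
print(goto([.579,-.24,.032],30))
for n in ["scene","side"]:
    c=viewer.camera(n); cv2.imwrite(f"pics/{n}1.png",c["img"])
a=cv2.imread("pics/scene1.png")[100:340,100:420]; b=cv2.imread("pics/side1.png")[180:420,240:560]
cv2.imwrite("pics/c1.png",cv2.resize(np.hstack([a,b]),(800,300)))
```

```text
2.65 [ 0.5779784 -0.259745   0.0920544] 0.03562694894840088 [ 0.14  0.8   0.7   1.37 -0.84  1.6   0.97] [ 0.8749994  -0.55785185  0.91857052]
(array([ 1.8, 13.5, 61.7]), array([-0.52,  0.35, -0.29]))
```

View pics/c1.png

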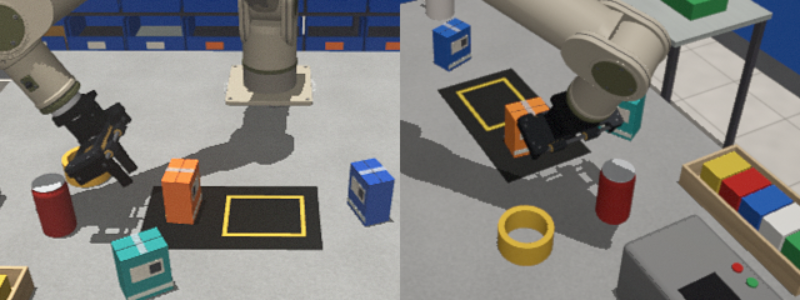

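Crops show the carton still standing at its place (scene crop 182,190). The gripper is tilted behind it and clear of the can and tape.

Request:
apply_moves(
  increments=[
    {"xyz": [1, 7, 31], "rotation": [0, 0, 0], "grip": 150},
    {"xyz": [2, 13.5, 62], "rotation": [-0.5, 0.3, -0.3], "grip": 150},
    {"xyz": [2, 13.5, 62], "rotation": [-0.5, 0.3, -0.3], "grip": 150},
    {"xyz": [2, -4, 72], "rotation": [-0.5, 0.3, -0.3], "grip": 150},
    {"xyz": [2, -13, 77], "rotation": [-0.5, 0.3, -0.3], "grip": 150},
  ],
)

```text
time: 3.38
ee_pos: [0.5824, -0.2117, 0.0399]
eef_rot: [0.967, 0.01, 0.002, -0.256]
ft_force: [0.3, 0.2, -0.3]
width: 0.0358
```

Run:
```python
from h import *
from bench import r,viewer
s=r.read_state();print(s['time'],s['ee_pos'],s['width'],s['joint_positions'].round(2),s['ft_force'])
for y in (-.19,-.15,-.125): print(goto([.5795-.0166*(y+.2),y,.032],30))
```

```text
3.375 [ 0.58236907 -0.21165844  0.03993293] 0.03576192541949906 [ 0.06  0.8   0.68  1.49 -0.87  1.47  0.99] [ 0.30432787  0.22421278 -0.28646791]
(array([ -2.7, -14.9,  17.6]), array([ 0.28, -0.42,  0.32]))
(array([ -2.7, -49.7,  37.5]), array([ 0.28, -0.42,  0.32]))
(array([ -2.6, -71.4,  49.9]), array([ 0.28, -0.42,  0.32]))
```

Request:
apply_moves(
  increments=[
    {"xyz": [-2.7, -1.5, 10], "rotation": [0.3, -0.4, 0.3], "grip": 150},
    {"xyz": [-2.7, -10, 14.8], "rotation": [0.3, -0.4, 0.3], "grip": 150},
    {"xyz": [-2.7, -18.5, 19.7], "rotation": [0.3, -0.4, 0.3], "grip": 150},
    {"xyz": [-2.7, -27, 24.6], "rotation": [0.3, -0.4, 0.3], "grip": 150},
    {"xyz": [-2.7, -36, 29.6], "rotation": [0.3, -0.4, 0.3], "grip": 150},
  ],
)

```text
time: 4.0
ee_pos: [0.5789, -0.1653, 0.0321]
eef_rot: [0.966, 0.008, -0.002, -0.259]
ft_force: [-0.3, -2.6, 0.8]
width: 0.036
```

```bash
cat > look.py <<'E'
import sys
from h import *
from bench import r,viewer
def look(tag):
    out=[]
    for n in ["scene","side"]:
        c=viewer.camera(n); np.savez(f"{n}_{tag}.npz",**c); cv2.imwrite(f"pics/{n}_{tag}.png",c["img"])
        P=cloud(c);H=hsv(c)
        o=(cv2.inRange(H,(5,120,60),(18,255,255))>0)&(P[...,2]>.095)&(abs(P[...,1]+.1)<.15)&(abs(P[...,0]-.58)<.1)
        q=P[o]
        if len(q)>20:
            m=cv2.minAreaRect((q[:,:2]*1000).astype(np.float32)); d=np.array([*m[0],0])/1000-BAY
            print(n,np.round(m[0],1),np.round(m[1],1),round(m[2],1),'z',q[:,2].max().round(3),'bay',(d@F).round(4),(-d@X).round(4),len(q))
    a=cv2.imread(f"pics/scene_{tag}.png")[190:340,170:420]; b=cv2.imread(f"pics/side_{tag}.png")[200:350,240:490]
    cv2.imwrite(f"pics/c_{tag}.png",cv2.resize(np.hstack([a,b]),(800,240),interpolation=2))
s=r.read_state();print(s['time'],s['ee_pos'],s['width'],s['joint_positions'].round(2),s['ft_force'])
E
python3 - <<'E'
from look import *
look('p1')
s=r.read_state()
for y in (-.15,-.125,-.114): print(goto([.5795-.0166*(y+.2),y,.032],30))
E
```

```text
4.0 [ 0.578865   -0.16534048  0.03210813] 0.036034766776360236 [-0.01  0.76  0.67  1.57 -0.88  1.42  0.96] [-0.3403142  -2.58915084  0.75484339]
scene [ 584.9 -164.1] [ 89.  141.7] 14.7 z 0.124 bay -0.1656 0.0054 448
side [ 548.7 -145.8] [143.4  70. ] 60.4 z 0.191 bay -0.1466 0.0413 244
(array([ -0.2, -11.9,   7.1]), array([-0.1 ,  0.03,  0.11]))
(array([ -0.1, -33.5,  19.6]), array([-0.1 ,  0.03,  0.11]))
(array([ -0.1, -43.1,  25.1]), array([-0.1 ,  0.03,  0.11]))
```

View pics/c_p1.png

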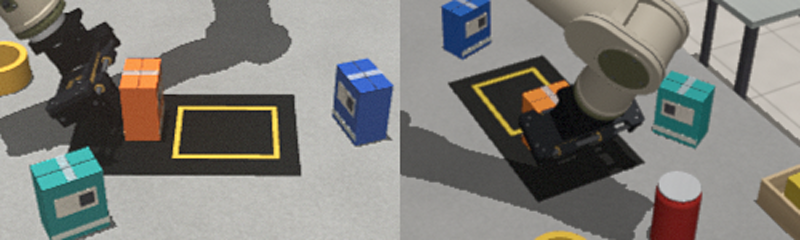

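The carton is upright and has squared up against the fingers (scene crop 141,100). Pushing on.

Request:
apply_moves(
  increments=[
    {"xyz": [0, -8, 4.6], "rotation": [0, 0, 0], "grip": 150},
    {"xyz": [0, -16, 9.3], "rotation": [0, 0, 0], "grip": 150},
    {"xyz": [0, -24, 14], "rotation": [0, 0, 0], "grip": 150},
    {"xyz": [0, -31, 18], "rotation": [0, 0, 0], "grip": 150},
    {"xyz": [0, -34, 19.6], "rotation": [0, 0, 0], "grip": 150},
  ],
)

```text
time: 4.72
ee_pos: [0.5783, -0.1237, 0.0322]
eef_rot: [0.966, 0.009, -0.002, -0.26]
ft_force: [0.5, -2.3, -0.5]
width: 0.0356
```

```bash
sed -i 's/&(P\[...,2\]>.095)&/\&(P[...,2]>.098)\&(P[...,2]<.112)\&/; s/        q=P\[o\]/        k,lab,st,_=cv2.connectedComponentsWithStats(cv2.morphologyEx(o.astype(np.uint8),cv2.MORPH_CLOSE,np.ones((3,3)))); o\&=lab==1+st[1:,4].argmax(); q=P[o]/' look.py
python3 - <<'E'
from look import *
look('p2')
s=r.read_state()
for y in (-.125,-.114): print(goto([.5795-.0166*(y+.2),y,.032],30))
E
```

```text
4.725 [ 0.5783338  -0.12374208  0.0321817 ] 0.035570835966630306 [-0.08  0.72  0.66  1.63 -0.89  1.37  0.93] [ 0.54337607 -2.28659514 -0.52965306]
scene [599.5 -86.4] [39.7 54.4] 1.0 z 0.105 bay -0.0881 -0.0105 226
side [548.6 -83.7] [35.9 56.2] 3.3 z 0.109 bay -0.0845 0.0403 152
(array([-0.1,  1.1, -0.3]), array([-0.13,  0.05,  0.15]))
(array([-0.1, -8.4,  5.2]), array([-0.13,  0.05,  0.15]))
```

View pics/c_p2.png

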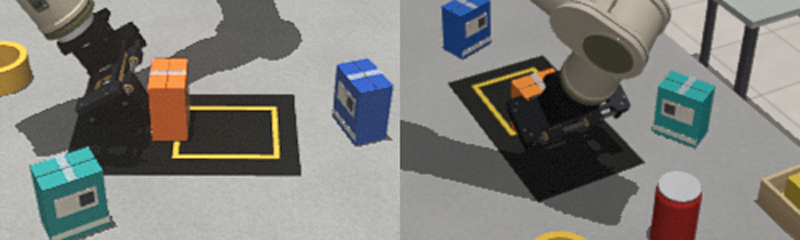

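Carton is aligned (1°) and at bay x about -86 mm. About 11 mm more.

Request:
apply_moves(
  increments=[
    {"xyz": [0, -4, 2.3], "rotation": [0, 0, 0], "grip": 150},
    {"xyz": [0, -8, 4.6], "rotation": [0, 0, 0], "grip": 150},
    {"xyz": [0, -9.5, 5.5], "rotation": [0, 0, 0], "grip": 150},
    {"xyz": [0, -9.5, 5.5], "rotation": [0, 0, 0], "grip": 150},
  ],
)

```text
time: 5.32
ee_pos: [0.5781, -0.1126, 0.0323]
eef_rot: [0.966, 0.009, -0.002, -0.26]
ft_force: [0.2, -1.0, -1.0]
width: 0.0356
```

Run:
```python
from look import *
look('p3')
s=r.read_state()
for y,z in ((-.145,.032),(-.145,.1)): print(goto([.580,y,z],30))
```

```text
5.325 [ 0.57814634 -0.11257609  0.03229675] 0.035643239600604774 [-0.1   0.71  0.66  1.64 -0.89  1.36  0.92] [ 0.20309524 -0.9501661  -0.98665305]
scene [597.7 -74.7] [40.7 53.8] 2.1 z 0.106 bay -0.0763 -0.0089 223
side [548.7 -76.2] [62.4 35.6] 89.7 z 0.107 bay -0.077 0.0401 147
(array([  1.2,  28.1, -16. ]), array([-0.16,  0.06,  0.15]))
(array([  1.3,  -6.1, -74.8]), array([-0.16,  0.06,  0.15]))
```

View pics/c_p3.png

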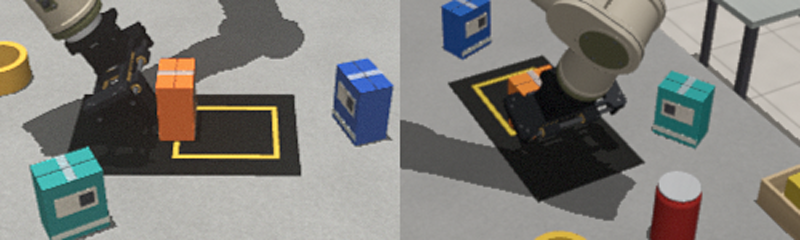

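Carton stands over the line (bay x about -76 mm). Next: back off, hold 0.2 s, rise to a height of 92 mm.

Request:
apply_moves(
  increments=[
    {"xyz": [1, 14, -8], "rotation": [0, 0, 0], "grip": 150},
    {"xyz": [1, 28, -16], "rotation": [0, 0, 0], "grip": 150},
    {"xyz": [1, 12, -43], "rotation": [0, 0, 0], "grip": 150},
    {"xyz": [1, -2, -69], "rotation": [0, 0, 0], "grip": 150},
    {"xyz": [1, -2, -69], "rotation": [0, 0, 0], "grip": 150},
  ],
)

```text
time: 6.05
ee_pos: [0.5807, -0.1479, 0.0951]
eef_rot: [0.966, 0.009, -0.001, -0.259]
ft_force: [-0.4, -0.0, -0.6]
width: 0.0361
```

Run:
```python
from look import *
look('p4')
s=r.read_state()
for y,z in ((-.115,.094),(-.055,.094)): print(goto([.58-.0166*(y+.11),y,z],30))
```

```text
6.05 [ 0.58065747 -0.14788371  0.09509176] 0.03611612493682205 [-0.06  0.66  0.7   1.56 -0.84  1.48  0.88] [-0.42122603 -0.04240641 -0.58811733]
scene [598.3 -74.6] [38.5 54.3] 2.5 z 0.106 bay -0.0763 -0.0095 220
side [592.7 -50.7] [12.9 33.9] 89.6 z 0.106 bay -0.0523 -0.0043 25
(array([  1.1, -28. ,  14.7]), array([-0.14,  0.04,  0.1 ]))
(array([  1.2, -79.9,  44.9]), array([-0.14,  0.04,  0.1 ]))
```

View pics/c_p4.png

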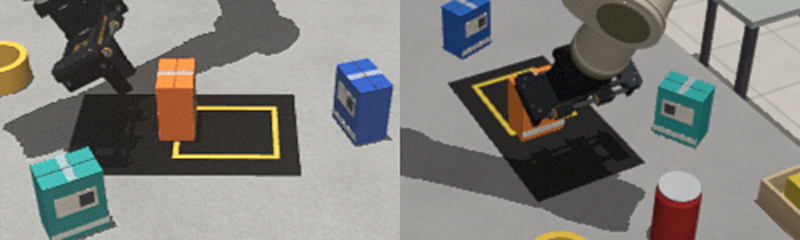

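Request:
apply_moves(
  increments=[
    {"xyz": [-0.5, -15, 8.5], "rotation": [0, 0, 0], "grip": 150},
    {"xyz": [-1, -28, 15.5], "rotation": [0, 0, 0], "grip": 150},
    {"xyz": [-1, -34, 19], "rotation": [0, 0, 0], "grip": 150},
    {"xyz": [-1, -40, 22.5], "rotation": [0, 0, 0], "grip": 150},
    {"xyz": [-1, -45, 25.5], "rotation": [0, 0, 0], "grip": 150},
  ],
)

```text
time: 6.78
ee_pos: [0.5777, -0.0946, 0.0934]
eef_rot: [0.966, 0.009, -0.002, -0.26]
ft_force: [-0.2, -1.7, 1.6]
width: 0.0357
```

Run:
```python
from look import *
look('p5')
s=r.read_state()
for y,z in ((-.075,.094),(-.055,.094)): print(goto([.579-.0166*(y+.11),y,z],30))
```

```text
6.775 [ 0.5776988  -0.09459723  0.09336048] 0.035745777807034425 [-0.15  0.61  0.7   1.64 -0.84  1.42  0.83] [-0.19716629 -1.74826565  1.59010215]
scene [575.2 -55.5] [85.5 54.8] 0.9 z 0.112 bay -0.0568 0.0133 411Traceback (most recent call last):
  File "<stdin>", line 2, in <module>
  File "look.py", line 10, in look
    k,lab,st,_=cv2.connectedComponentsWithStats(cv2.morphologyEx(o.astype(np.uint8),cv2.MORPH_CLOSE,np.ones((3,3)))); o&=lab==1+st[1:,4].argmax(); q=P[o]
                                                                                                                                ~~~~~~~~~~~~~~~^^
ValueError: attempt to get argmax of an empty sequence
```

Run:
```python
from h import *
a=cv2.imread("pics/scene_p5.png")[190:340,170:420]; b=cv2.imread("pics/side_p5.png")[200:350,240:490]
cv2.imwrite(f"pics/c_p5.png",cv2.resize(np.hstack([a,b]),(800,240),interpolation=2))
for y,z in ((-.075,.094),(-.055,.094)): print(goto([.579-.0166*(y+.11),y,z],30))
```

```text
(array([  1.1, -16.8,   8.9]), array([-0.17,  0.06,  0.14]))
(array([  1.2, -34.1,  19. ]), array([-0.17,  0.06,  0.14]))
```

View pics/c_p5.png

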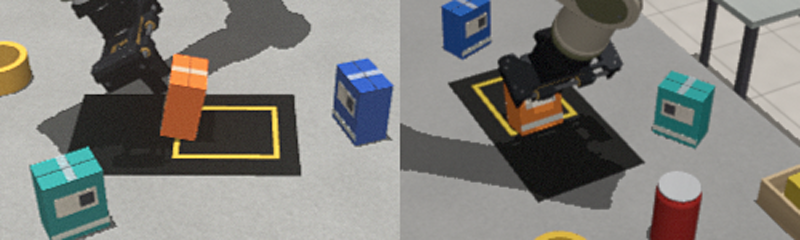

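It is tipping (about 12°) with the foot nearly fixed. Continuing past the balance angle.

Request:
apply_moves(
  increments=[
    {"xyz": [0, -5.5, 3.2], "rotation": [0, 0, 0], "grip": 150},
    {"xyz": [0, -11, 6.4], "rotation": [0, 0, 0], "grip": 150},
    {"xyz": [0, -16.5, 9.5], "rotation": [0, 0, 0], "grip": 150},
    {"xyz": [0, -22, 12.7], "rotation": [0, 0, 0], "grip": 150},
    {"xyz": [0, -27.5, 15.9], "rotation": [0, 0, 0], "grip": 150},
  ],
)

```text
time: 7.5
ee_pos: [0.577, -0.0617, 0.0932]
eef_rot: [0.965, 0.009, -0.002, -0.26]
ft_force: [0.2, -0.2, 0.1]
width: 0.0353
```

Run:
```python
from h import *
from bench import r,viewer
for n in("scene","side"): cv2.imwrite(f"pics/{n}_p6.png",viewer.camera(n)["img"])
a=cv2.imread("pics/scene_p6.png")[190:340,170:420]; b=cv2.imread("pics/side_p6.png")[200:350,240:490]
cv2.imwrite(f"pics/c_p6.png",cv2.resize(np.hstack([a,b]),(800,240),interpolation=2))
```

```text
(no output)
```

View pics/c_p6.png

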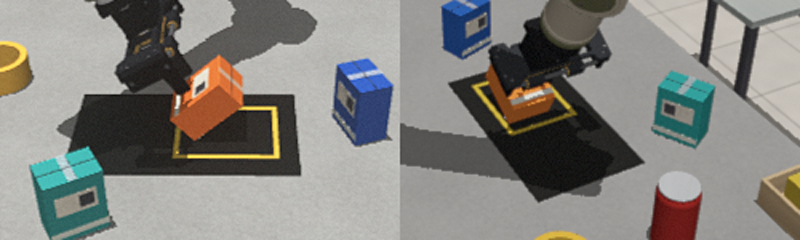

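It is falling on its own inside the frame. Withdrawing up and back.

Request:
apply_moves(
  increments=[
    {"xyz": [0, 10, -20], "rotation": [0, 0, 0], "grip": 150},
    {"xyz": [0, 10, -50], "rotation": [0, 0, 0], "grip": 150},
    {"xyz": [0, 10, -90], "rotation": [0, 0, 0], "grip": 150},
    {"xyz": [0, 20, -130], "rotation": [0, 0, 0], "grip": 150},
    {"xyz": [0, 20, -130], "rotation": [0, 0, 0], "grip": 150},
  ],
)

```text
time: 8.22
ee_pos: [0.5789, -0.149, 0.1985]
eef_rot: [0.966, 0.008, -0.0, -0.259]
ft_force: [0.9, -0.4, -1.5]
width: 0.0357
```

Run:
```python
from h import *
from bench import r,viewer
s=r.read_state(); print(s['time'],s['ee_pos'],s['ft_force'])
for n in("scene","side"):
    c=viewer.camera(n); cv2.imwrite(f"pics/{n}_p7.png",c["img"]); P=cloud(c);H=hsv(c)
    o=(cv2.inRange(H,(5,120,60),(18,255,255))>0)&(P[...,2]>.01)&(P[...,2]<.08)&(abs(P[...,1])<.15)&(abs(P[...,0]-.58)<.1)
    q=P[o]; print(n,len(q),np.percentile(q[:,2],[50,90,99]).round(4))
    for qq in (q,q[q[:,2]>.05]):
        d=qq-BAY; m=cv2.minAreaRect(np.c_[d@F,-d@X].astype(np.float32)*1000); print(np.round(m[0],1),np.round(m[1],1),round(m[2],1)); print(np.percentile(d@F,[1,99]).round(3),np.percentile(-d@X,[1,99]).round(3))
    t=q[q[:,2]>.053]; A=np.c_[t[:,:2],np.ones(len(t))]; k=np.linalg.lstsq(A,t[:,2],rcond=None)[0]; print('tilt deg',np.degrees(np.hypot(*k[:2])).round(2))
    b=(cv2.inRange(H,(105,120,60),(125,255,255))>0)&(P[...,2]>.008)&(P[...,2]<.12)&(abs(P[...,0]-.6)<.15)&(abs(P[...,1]-.2)<.1); print('blue',P[b].min(0).round(3),P[b].max(0).round(3))
a=cv2.imread("pics/scene_p7.png")[190:340,170:420]; b=cv2.imread("pics/side_p7.png")[200:350,240:490]
cv2.imwrite(f"pics/c_p7.png",cv2.resize(np.hstack([a,b]),(800,240),interpolation=2))
```

```text
8.225 [ 0.57888712 -0.14895894  0.19853482] [ 0.85838695 -0.39060175 -1.47410498]
scene 1082 [0.0512 0.0574 0.059 ]
[ 7.3 11.6] [85.5 99.1] 89.3
[-0.041  0.056] [-0.029  0.052]
[ 7.3 12.6] [83.3 99.1] 89.3
[-0.041  0.057] [-0.028  0.053]
tilt deg 0.1
blue [0.528 0.17  0.008] [0.619 0.247 0.103]
side 871 [0.0479 0.057  0.0592]
[ 7.  16.9] [ 85.3 107.8] 89.4
[-0.045  0.058] [-0.022  0.059]
[ 7.7 17. ] [ 84.9 106.4] 89.5
[-0.042  0.06 ] [-0.022  0.058]
tilt deg 0.16
blue [0.52  0.167 0.008] [0.613 0.244 0.103]
```

View pics/c_p7.png

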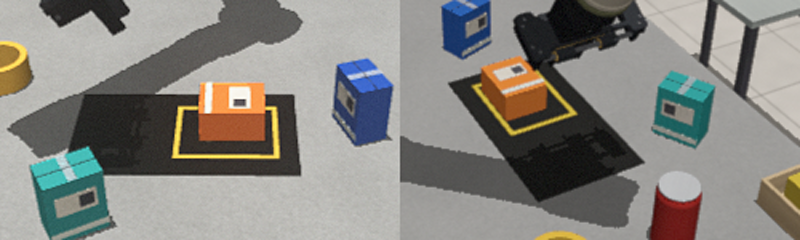

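View pics/scene_p7.png

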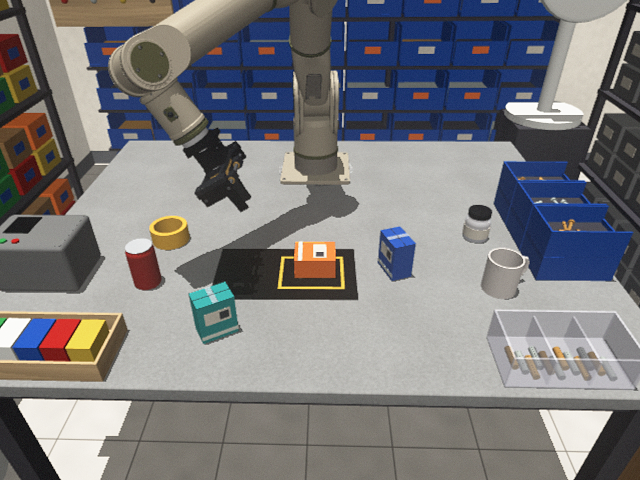

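The orange carton lies flat in the frame (scene 315,260), the gripper is clear, and the bystanders look undisturbed. Handing in.

```bash
python3 -c "
from bench import r
print(r.close_job()); s=r.read_state(); print(s['time'],s['ft_force'])"
```

```text
the job is handed in; nothing more can be done
None
the job is handed in; nothing more can be done
```

The orange carton now lies flat inside the yellow frame, and the job was handed in at about 8.3 s. I got it there in two stages:
- **Slide:** I pushed it upright with two tilted, part-closed fingers, contacting it about 30 mm above the counter, until it stood over the near line. Its centre measured about 76 mm to -x of the bay, within about 1 mm of the line.
- **Tip:** I backed off, raised the fingers to about 92 mm and pushed it over. It fell by itself and I withdrew the fingers.

**Last checks before hand-in:**
- **Flatness:** the upper face is tilted 0.1–0.2° and sits about 57 mm above the counter, as a carton lying on its broad face should.
- **Position in the frame:** the carton spans about -42 to +57 mm in x (limit ±80). In y the scene camera gives -29 to +53 mm (limit ±65).
- **Camera disagreement:** the side camera puts the +y edge about 6 mm further out, at about +59 mm, and reads the width too large. That still leaves it inside the frame, but the margin there is small.
- **Other items:** the blue carton measured the same as at the start. The tape, jar, mug and can look unmoved in the scene picture, but I did not measure them again.
- **Robot:** the gripper was clear of everything, with its tool point about 0.2 m above the counter.

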